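# Set a depth stop to a sample piece and lock it

### The arm

A 7-joint arm with a two-finger parallel gripper is mounted at the origin on a cart in front of the work surface, level with it; the furniture and walls round the work are solid. World frame = base frame: x ahead of the robot, y to its left, z up, the work surface at z = 0. Lengths are in m, angles in rad, forces in N, time in s.
With the tool pointing down it reaches from about 0.4 to 0.85 m from the base axis. Payload 6.9 kg.
Tool frame: the origin (TCP) lies midway between the tips of the shut fingers; the grasp point (between the pads) lies 19 mm behind it; z points along the fingers, y is the line along which they close (so a half turn about z gives the same grasp; the last joint's range is limited). The gripper opens to 85 mm and grips with 20 to 120 N. Pads are 22 mm wide; open, the fingers measure 114 mm over their backs; the gripper's body (76 mm by 85 mm) begins 54 mm behind the grasp point. The pads swing forward as they close: fully open they stand 13 mm farther back than shut.
Start: joints at [1.389, 0.507, -0.238, 1.5, 0.126, 1.149, -0.155], TCP at [0.177, -0.599, 0.231] pointing down, gripper open.
Joint ranges: [-3.08, 3.08], [-0.24, 2.05], [-1.43, 1.35], [0, 2.5], [-1.52, 4.66], [0.17, 1.96], [-2.89, 2.89]. Speed limits (rad/s): [2.39, 2.39, 3.14, 3.14, 3.14, 3.14, 3.14].

### API

Orientations are given as a unit quaternion [x, y, z, w].
In Python, from station import arm, cams gives the robot as it stands.
- The arm moves only by the tool jog_arm, never from a script. Its argument "increments" is a list of rows, each an object with "hand": the opening, from 0 (shut) to 1 (fully open); "delta_pos": the shift along the tool's x, y, z in cm, a list of three; "turn": the turn about the tool's z in rad. In form: [{"hand": hand, "delta_pos": [tx, ty, tz], "turn": turn}, ...]. A call has 1 to 5 rows; each row is the pose to reach, as a shift and turn from the pose commanded when the call began, along the tool's axes at that moment; what a row does not reach only later rows make up. A row lasts 1/12 s, in which the tool goes at most 41.7 mm and 7.16 degrees, less where a joint would pass 70% of its speed; a pose out of reach is approached as far as the arm can. A call with a gripper value outside its range is refused whole. The fingers move at their own pace and stop on an object; "grip_force" is the grip in N (left out, the last holds). Time passes only in rows, so rows that repeat a pose let the fingers close. It gives the time, the measured TCP pose, the force, the opening and the grip force at its end, in the units of the state.
- arm.sense(): the state, without advancing time (a new reading comes with each control period).
- cams.read_camera(name): name is "side" or "top" or "wrist"; returns the picture (420x560x3 uint8, red, green, blue); there is no depth.
- cams.calibration(name): a dict with "intrinsics" (3x3 intrinsics, pixels), "dist_coeffs" ([k1, k2, p1, p2, k3] as OpenCV has them; the pictures are not rectified), "R" (3x3) and "t" (3): a world point X has camera coordinates R X + t; the wrist camera has in their place "T_tool_cam" (4x4, takes a point from camera to tool coordinates, whose origin is the TCP and whose axes are the flange's). Camera axes: x right, y down, z forward; pixel columns grow to the right and rows downward; lengths in m; the calibration is good to about 2 mm. A picture is of the moment at which its call begins: read the wrist's pose just before it. calibration takes no time and is no camera call.
- arm.finish_job(): hands the job in; it is judged then, once.
The state is a dict: "clock": time; "joint_positions": joint angles; "qvel": joint speeds; "joint_torque": joint torques, N m; "eef_pos": TCP position; "tcp_rot": TCP orientation; "ft_force": force on the tool from outside, world axes, zero at the start; "moment": the same for the moment, N m; "grip_width": finger opening in m; "finger_force": force on a finger pad.
Only numpy, scipy, OpenCV 4.12 (cv2) and the standard library are available. Lean on these libraries where they do the work, as an engineer would, in place of code of your own. Each camera call takes 0.05 s, during which the arm holds its last target. There are 200 camera calls.

### The job

Set the depth stop on the bench to the piece of wood under its foot: slacken the hexagonal lock nut, wind the square-headed screw down until the foot just bears on the wood (a light touch that holds it, not pressed hard), then tighten the lock nut again so that the setting stays. Leave the wood where it is and the loose tools round it undisturbed.

Things in the scene. Friction and masses are not known exactly. Their poses are not given: they have to be found in the camera images.
- stand: Grey cast depth-stop stand, bolted down; origin: centre of the underside of its base plate (130 x 120 x 12 mm in x, y, z). A column at its back (+x) carries an arm 46 mm wide, x = -45 to +61, top at z = 100 mm. Upright screw axis at x = -15, y = 0. Heights on this axis: washer (42 across) to 102, nut 103-120, threaded shank (16 thick) 120-140, square head 140-160 mm.
- nut_centre (a point): Centre of the steel hexagonal lock nut, on the axis, 36 mm across flats, 17 mm tall; z up, turns with the nut, flats face its +y and -y (and every 60 degrees). Turns in place, clockwise from above tightens. Tight at the start, slack after 0.4 to 0.5 rad anticlockwise, end stop 1.2 rad beyond. It stays where it is left.
- nut: The lock nut itself; origin on the axis 102 mm above the stand's underside. Constant drag 0.13 N m; from where it bites, a springy torque adds to it, 0.2 N m per rad of tightening: 0.055 N m above the slack reading is just tight (18 N clamping), 0.08 to 0.09 is right (0.4 to 0.5 rad after it bites, about the starting angle), 0.18 is too much (60 N). At rest drag may act either way, so compare readings.
- screw_head (a point): Centre of the screw's square steel head, on the axis, 16 x 16 mm, 20 mm tall; z up, x and y square to its faces, turns with the screw. It keeps its height as it turns; clockwise from above drives the foot down 3.8 mm per rad. The foot starts 1.5 to 5.4 mm above the wood, so 0.45 to 1.55 rad are needed. It does not run back when let go.
- screw: The adjuster screw with its head; origin on the axis 102 mm above the stand's underside, z up. Drag 0.10 N m with the nut slack, over 0.3 with it tight. Once the foot bears on the wood a springy torque adds to the drag, 0.3 N m per rad: 0.038 N m for each 10 N of foot force. At rest drag may act either way, so compare readings taken alike before and after touch.
- ram: Steel ram, 14 mm thick, under the arm, carrying the round foot (22 mm across, 7.5 mm thick); origin on the axis at the ram's lower end, z up. The foot's stem is set by hand: the foot's underside is 8.5 to 12 mm below the origin, not the same each time. Sprung by about 21 N/mm (75 N per rad of the screw). Wanted: 3 to 20 N on the wood, best about 10 N; over 30 N dents it.
- shoe: Small brass clamping shoe hidden in the arm, which the nut presses sideways against the screw; origin at its centre. Not to be handled. 0 N when the nut is slack, 18 to 60 N when it is tight.
- sample: Plain wooden offcut 45 x 90 x 22 mm (its x, y, z) lying loose on the stand's base plate under the foot; origin at the centre of its underside, z up. Its top is 34 mm above the stand's underside. Not to be handled.
- pliers: Pliers with red handles, 54 x 158 x 16 mm, lying loose beside the stand; to be left alone.
- offcut_3: Wooden offcut 34 x 70 x 18 mm, lying loose on the bench beside the stand; to be left alone.
- tape_roll: Roll of masking tape, 93 mm across, 19 mm thick, lying loose behind the stand; to be left alone.
There are look-alikes about, which are no part of the job. What is meant by the stand is not green or turquoise, and is the larger of those in its own colour.

How it is judged:
On the way, in this order (a step that is already met when the one before it is completed fails the run):
1. the lock nut is slack (its shoe presses on the screw with less than 1 N) (contact force between shoe and screw below 1 N), for 0.2 s.
2. with the nut still slack, the foot bears lightly on the wood, 3 to 20 N (contact force between ram and sample between 3 and 20 N and contact force between shoe and screw below 1 N), for 0.2 s.
3. the lock nut is tight again, clamping the screw with 18 to 60 N, the foot still bearing lightly on the wood (contact force between ram and sample between 3 and 20 N and contact force between shoe and screw between 18 and 60 N), for 0.2 s.
At the end, for the whole second after the job is handed in: The foot bears on the wood with 3 to 20 N, the lock nut clamps the screw with 18 to 60 N, and the wood lies still with its centre within 20 mm of the foot's axis (all of step 3 and horizontal distance between sample and ram below 0.02 m and linear speed of sample below 0.01 m/s); the robot touches nothing.
It fails at once if the foot is driven hard into the wood (over 30 N) (contact force between ram and sample above 30 N).
It fails at once if the lock nut is overtightened (over 60 N of clamping) (contact force between shoe and screw above 60 N).
It fails at once if the wood is shifted by more than 12 mm (distance of sample from where it was at the start of the episode above 0.012 m).
It fails at once if a loose bystander is moved by more than 30 mm (distance of any of pliers, offcut_3, tape_roll from where it was at the start of the episode above 0.03 m).
It also fails if it takes over 70 s, if anything falls off the work surface, if the arm or the gripper's body presses on something with over 40 N, if the wrist force passes 120 N, or if a joint passes its speed limit or range.

## Working session

There is one attempt and no reset: what is moved stays moved. The work goes in short steps, Python scripts to look and compute and a tool call to move; the robot and the scene stay as the last step left them, time stands still between calls to the robot, and variables do not carry over. Pictures are saved under pics/ and viewed, at most 10 in all, crops included, and the job is handed in when it is done.

Besides the shell and the picture viewer there is one more tool, called after ">>>" in YAML: its name, and indented under it one key for each argument. jog_arm: Moves the arm, as the interface text tells. Its arguments: {"type":"object","properties":{"increments":{"type":"array","items":{"type":"object","properties":{"hand":{"type":"number"},"delta_pos":{"type":"array","items":{"type":"number"}},"turn":{"type":"number"}}}},"grip_force":{"type":"number"}},"required":["increments"]}

```bash
ls; mkdir -p pics
python3 - <<'E'
from station import arm,cams
import cv2
s=arm.sense(); print(s)
for n in ("side","top"):
    im=cams.read_camera(n); cv2.imwrite(f"pics/{n}0.png",im[:,:,::-1])
    print(n,cams.calibration(n))
print(cams.calibration("wrist"))
E
```

```text
pics
{'clock': 0.0, 'joint_positions': array([ 1.38850956,  0.50834447, -0.23751469,  1.50118365,  0.12567709,
        1.14889418, -0.15480905]), 'qvel': array([-0.00044628, -0.00162836, -0.00095213,  0.0002775 , -0.00064383,
        0.00093693, -0.00180039]), 'joint_torque': array([ 3.61689872e-04, -6.20586777e+01, -2.18632154e+00, -2.49649143e+01,
        1.27797795e-02,  1.21782269e-02,  8.75415571e-05]), 'eef_pos': array([ 0.17717061, -0.59881135,  0.23040767]), 'tcp_rot': array([ 9.89665075e-01,  1.43395221e-01, -1.42812378e-04, -9.10431983e-04]), 'ft_force': array([-0.03184621, -0.78990413, -0.66263067]), 'moment': array([ 0.00666068, -0.01615272, -0.01028015]), 'finger_force': 0.0, 'grip_width': 0.08565613658681556}
side {'intrinsics': array([[461.14316547,   0.        , 280.04947917],
       [  0.        , 461.14316547, 210.29346454],
       [  0.        ,   0.        ,   1.        ]]), 'dist_coeffs': array([-0.12930719,  0.        ,  0.        ,  0.        ,  0.        ]), 'R': array([[-0.99931749, -0.0349934 , -0.01183323],
       [-0.00981195,  0.56027934, -0.82824561],
  
[... 464 characters left out ...]
3384911, -0.0065985 , -0.99097975]]), 't': array([-0.04313626,  0.59005618,  1.37093761])}
{'intrinsics': array([[291.80872507,   0.        , 282.55380131],
       [  0.        , 291.80872507, 201.89932356],
       [  0.        ,   0.        ,   1.        ]]), 'dist_coeffs': array([0.01610529, 0.        , 0.        , 0.        , 0.        ]), 'T_tool_cam': array([[ 9.10689886e-04, -9.53788598e-01, -3.00477088e-01,
         7.68404466e-02],
       [ 9.99999512e-01,  7.53879955e-04,  6.37810151e-04,
         2.27868415e-04],
       [-3.81812397e-04, -3.00477522e-01,  9.53788820e-01,
        -1.42273993e-01],
       [ 0.00000000e+00,  0.00000000e+00,  0.00000000e+00,
         1.00000000e+00]])}
```

View pics/top0.png

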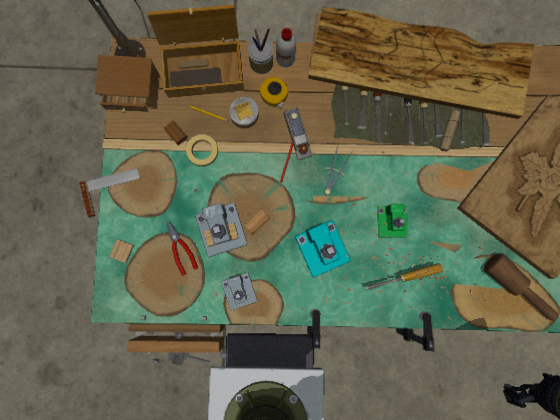

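View pics/side0.png

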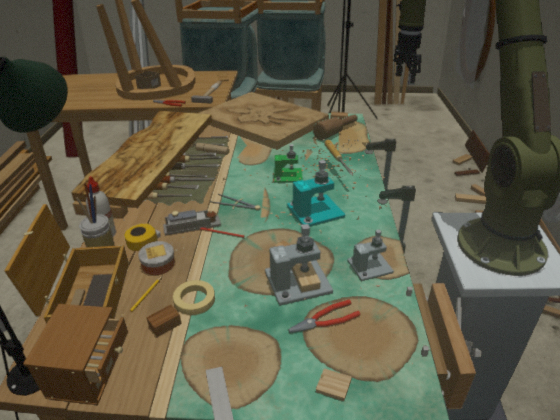

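Candidates: large grey stand at top (221,227), small grey (239,291), turquoise (322,249) and green (393,221). I choose the large grey one and check it in a close crop.

Run:
```python
import cv2,numpy as np
a=cv2.imread("pics/top0.png")[190:265,180:280]; b=cv2.imread("pics/side0.png")[215:305,255:345]
a=cv2.resize(a,(533,400),interpolation=cv2.INTER_CUBIC)
b=cv2.resize(b,(400,400),interpolation=cv2.INTER_CUBIC)
c=np.hstack([a,b]); c=cv2.resize(c,(800,343)); cv2.imwrite("pics/crop1.png",c)
```

```text
(no output)
```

View pics/crop1.png

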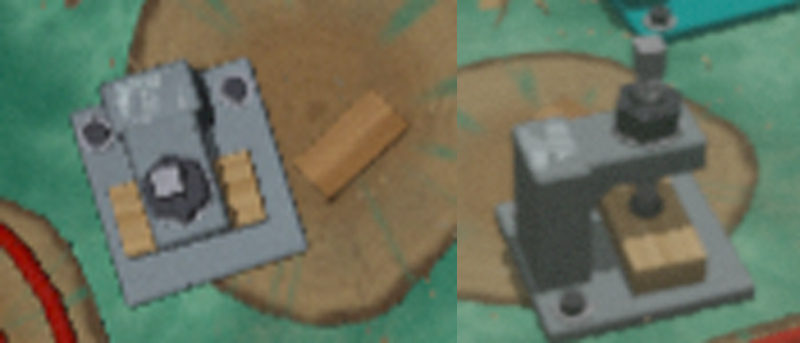

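The crop confirms it: the large grey stand with wood under its foot, with head top centre at about top (216,230) and side (305,227).

```bash
cat > h.py <<'E'
import numpy as np,cv2
from scipy.spatial.transform import Rotation as Ro
def cam(c,s=None):
    if "R" in c: return c["R"],c["t"]
    Rt=Ro.from_quat(s["tcp_rot"]).as_matrix(); T=c["T_tool_cam"]
    Rw=Rt@T[:3,:3]; p=Rt@T[:3,3]+s["eef_pos"]
    return Rw.T,-Rw.T@p
def ray(c,uv,z,s=None):
    R,t=cam(c,s)
    q=cv2.undistortPoints(np.array([[uv]],float),c["intrinsics"],c["dist_coeffs"])[0,0]
    d=R.T@np.array([q[0],q[1],1]); o=-R.T@t
    return o+d*(z-o[2])/d[2]
def proj(c,X,s=None):
    R,t=cam(c,s)
    return cv2.projectPoints(np.atleast_2d(X).astype(float),cv2.Rodrigues(R)[0],t,c["intrinsics"],c["dist_coeffs"])[0][:,0]
def tool_delta(s,X,yaw=None):
    Rt=Ro.from_quat(s["tcp_rot"]).as_matrix()
    return Rt.T@(np.array(X)-s["eef_pos"])*100
E
python3 - <<'E'
from station import arm,cams
from h import *
s=arm.sense();T=cams.calibration("top");S=cams.calibration("side")
print("head top",ray(T,(216.3,229.8),.16),ray(S,(305.4,226.8),.16))
P=np.array([ray(T,u,.012)[:2] for u in [(196.4,214.7),(233.2,202.7),(246.7,244.3),(208,256.7)]]);print(P,P.mean(0))
e=(P[0]+P[1]-P[2]-P[3]);yaw=np.arctan2(e[1],e[0]);print("yaw",yaw,"axis",P.mean(0)+np.array([np.cos(yaw),np.sin(yaw)])*-.015)
Rt=Ro.from_quat(s["tcp_rot"]).as_matrix();print(Rt)
for n,p in zip("a",[(123,250)]): print("offcut? base of body",ray(T,p,0))
E
```

```text
head top [0.5198799  0.13500155 0.16      ] [0.52190213 0.14077709 0.16      ]
[[0.57635306 0.21233101]
 [0.61371754 0.10700274]
 [0.49331832 0.06427055]
 [0.45572582 0.17404265]] [0.53477868 0.13941174]
yaw 0.32428157383696576 axis [0.52056048 0.13463232]
[[ 9.58874631e-01  2.83829525e-01 -4.92011452e-04]
 [ 2.83829949e-01 -9.58873423e-01  1.52283412e-03]
 [-3.95514202e-05 -1.59985459e-03 -9.99998719e-01]]
offcut? base of body [0.47124815 0.42000198 0.        ]
```

>>> jog_arm:
  increments:
    - {"hand": 1, "delta_pos": [3, -2.7, -0.5], "turn": 0}
    - {"hand": 1, "delta_pos": [6, -5.4, -1], "turn": 0}
    - {"hand": 1, "delta_pos": [9, -8.1, -1.5], "turn": 0}
    - {"hand": 1, "delta_pos": [12, -10.8, -2], "turn": 0}
    - {"hand": 1, "delta_pos": [15, -13.5, -2.5], "turn": 0}

```text
clock: 0.52
eef_pos: [0.2833, -0.4253, 0.2561]
tcp_rot: [0.99, 0.143, -0.0, -0.0]
ft_force: [0.6, 0.6, 0.4]
grip_width: 0.0853
finger_force: 0.0
```

>>> jog_arm:
  increments:
    - {"hand": 1, "delta_pos": [3, -2.7, -0.4], "turn": 0}
    - {"hand": 1, "delta_pos": [6, -5.4, -0.8], "turn": 0}
    - {"hand": 1, "delta_pos": [9, -8.1, -1.2], "turn": 0}
    - {"hand": 1, "delta_pos": [12, -10.8, -1.6], "turn": 0}
    - {"hand": 1, "delta_pos": [15, -13.5, -2], "turn": 0}

```text
clock: 0.93
eef_pos: [0.3888, -0.2534, 0.2764]
tcp_rot: [0.99, 0.143, -0.0, 0.0]
ft_force: [-0.6, -0.4, 0.9]
grip_width: 0.0856
finger_force: 0.0
```

>>> jog_arm:
  increments:
    - {"hand": 1, "delta_pos": [2.4, -3.3, 0], "turn": 0}
    - {"hand": 1, "delta_pos": [4.8, -6.6, 0], "turn": 0}
    - {"hand": 1, "delta_pos": [7.2, -9.9, 0], "turn": 0}
    - {"hand": 1, "delta_pos": [9.6, -13.2, 0], "turn": 0}
    - {"hand": 1, "delta_pos": [12, -16.5, 0], "turn": 0}

```text
clock: 1.35
eef_pos: [0.4566, -0.0611, 0.2763]
tcp_rot: [0.99, 0.143, -0.0, 0.0]
ft_force: [1.2, -0.6, 0.1]
grip_width: 0.0855
finger_force: 0.0
```

>>> jog_arm:
  increments:
    - {"hand": 0.75, "delta_pos": [2.4, -3.4, 0], "turn": 0}
    - {"hand": 0.75, "delta_pos": [4.8, -6.8, 0], "turn": 0}
    - {"hand": 0.75, "delta_pos": [7.2, -10.2, 0], "turn": 0}
    - {"hand": 0.75, "delta_pos": [9.6, -13.6, 0], "turn": 0}
    - {"hand": 0.75, "delta_pos": [11.7, -17.1, 0], "turn": 0}

```text
clock: 1.77
eef_pos: [0.5208, 0.1359, 0.276]
tcp_rot: [0.99, 0.143, -0.0, 0.0]
ft_force: [1.5, -0.8, 0.3]
grip_width: 0.0641
finger_force: 0.0
```

>>> jog_arm:
  increments:
    - {"hand": 0.75, "delta_pos": [0, 0, 0], "turn": 0}
    - {"hand": 0.75, "delta_pos": [0, 0, 0], "turn": 0}
    - {"hand": 0.75, "delta_pos": [0, 0, 0], "turn": 0}

```text
clock: 2.02
eef_pos: [0.52, 0.1337, 0.2757]
tcp_rot: [0.99, 0.144, -0.001, 0.0]
ft_force: [-0.0, -0.7, -0.1]
grip_width: 0.064
finger_force: 0.0
```

Run:
```python
from station import arm,cams
from h import *
s=arm.sense();im=cams.read_camera("wrist");c=cams.calibration("wrist")
print(s["eef_pos"],s["joint_positions"],s["grip_width"],s["moment"])
p=proj(c,[[.521,.136,.16],[.521,.136,.12],[.521,.136,.1]],s);print(p)
u,v=p[0].astype(int);u0=max(0,u-100);v0=max(0,v-75);print(u0,v0)
cr=im[v0:v0+150,u0:u0+200]
cv2.imwrite("pics/w1.png",cv2.resize(cr,(800,600),interpolation=cv2.INTER_CUBIC)[:,:,::-1]);cv2.imwrite("pics/w1full.png",im[:,:,::-1])
```

```text
[0.5199648  0.13367935 0.27573417] [ 0.09887311  0.3677841  -0.57211922  1.65390903  0.21208456  1.18390972
 -1.80613755] 0.06398392139998806 [-0.05673568 -0.00388861 -0.04537559]
[[279.96554387 195.41463599]
 [280.25337307 184.73421835]
 [280.37200272 180.33096453]]
179 120
```

View pics/w1.png

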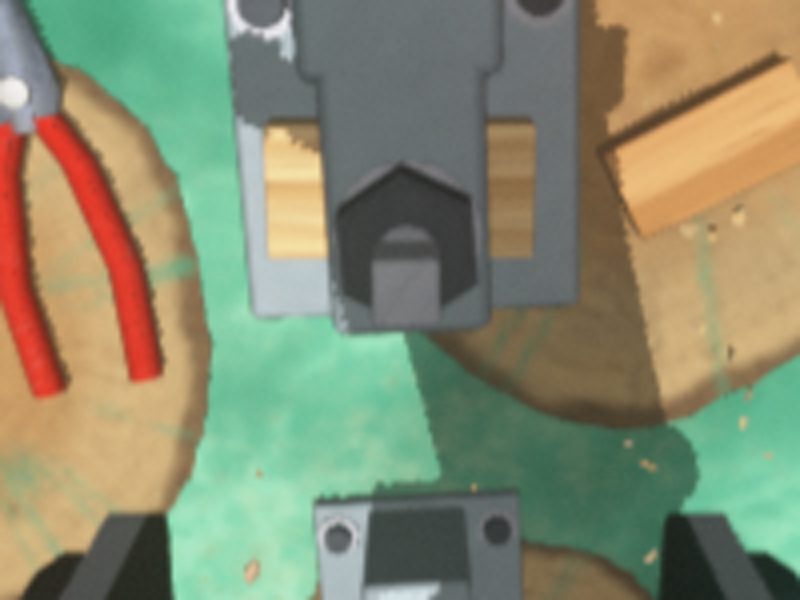

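The wrist view shows the head top at about full px (280.5,193.3) and the nut hexagon centre at about (280.4,183.5). Its flats face ±tool y, tilted about 0.035 rad. The pliers are clear at left.

Run:
```python
from station import arm,cams
from h import *
s=arm.sense();c=cams.calibration("wrist")
h=ray(c,(280.5,193.3),.16,s);n=ray(c,(280.4,183.5),.12,s);print(h,n)
a=(h+n)/2
for X in ((a[0],a[1],.1005),):print(tool_delta(s,X))
```

```text
[0.52319125 0.13508344 0.16      ] [0.52245093 0.13520189 0.12      ]
[ 0.35407428 -0.17109373 17.53614051]
```

>>> jog_arm:
  increments:
    - {"hand": 0.75, "delta_pos": [0.35, -0.15, 3], "turn": -0.035}
    - {"hand": 0.75, "delta_pos": [0.35, -0.15, 6], "turn": -0.035}
    - {"hand": 0.75, "delta_pos": [0.35, -0.15, 9], "turn": -0.035}
    - {"hand": 0.75, "delta_pos": [0.35, -0.15, 12], "turn": -0.035}
    - {"hand": 0.75, "delta_pos": [0.35, -0.15, 14], "turn": -0.035}

```text
clock: 2.48
eef_pos: [0.5222, 0.1336, 0.1339]
tcp_rot: [0.987, 0.159, -0.001, 0.001]
ft_force: [-0.0, -1.1, -0.1]
grip_width: 0.0639
finger_force: 0.0
```

>>> jog_arm:
  increments:
    - {"hand": 0.75, "delta_pos": [0, 0, 1], "turn": 0}
    - {"hand": 0.75, "delta_pos": [0, 0, 2], "turn": 0}
    - {"hand": 0.75, "delta_pos": [0, 0, 3], "turn": 0}
    - {"hand": 0.75, "delta_pos": [0, 0, 3.4], "turn": 0}
    - {"hand": 0.75, "delta_pos": [0, 0, 3.4], "turn": 0}

```text
clock: 2.9
eef_pos: [0.5233, 0.1362, 0.1021]
tcp_rot: [0.987, 0.16, -0.0, 0.0]
ft_force: [0.1, 0.0, -0.4]
grip_width: 0.064
finger_force: 0.0
```

>>> jog_arm:
  increments:
    - {"hand": 0.6, "delta_pos": [0, 0, 0], "turn": 0}
    - {"hand": 0.6, "delta_pos": [0, 0, 0], "turn": 0}
    - {"hand": 0.6, "delta_pos": [0, 0, 0], "turn": 0}

```text
clock: 3.15
eef_pos: [0.5237, 0.1369, 0.1031]
tcp_rot: [0.987, 0.161, 0.001, -0.0]
ft_force: [0.4, -0.0, -0.5]
grip_width: 0.0512
finger_force: 0.0
```

Run:
```python
from station import arm,cams
from h import *
s=arm.sense();im=cams.read_camera("wrist")
c=cams.calibration("wrist")
for k in("eef_pos","ft_force","moment","grip_width","joint_positions"):print(k,s[k])
print(proj(c,[[.523,.135,.16],s["eef_pos"]],s))
cv2.imwrite("pics/w2.png",im[:,:,::-1])
```

```text
eef_pos [0.52369142 0.13685993 0.10307041]
ft_force [ 0.43473746 -0.00884018 -0.45533292]
moment [-0.02663829  0.00770292 -0.04336526]
grip_width 0.051230622018266274
joint_positions [ 0.03052962  0.55255868 -0.50250476  1.89005469  0.36471229  0.78861531
 -1.91753769]
[[285.97151409 338.06167532]
 [281.91186143 258.039732  ]]
```

View pics/w2.png

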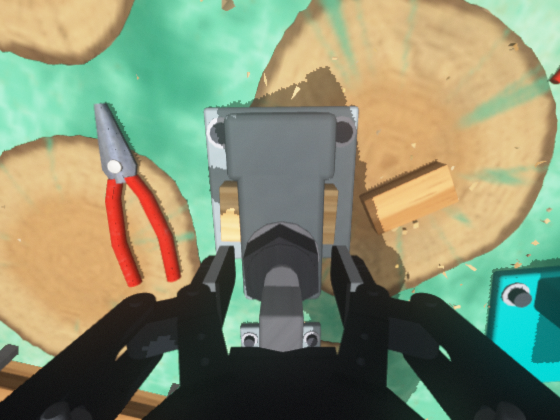

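The nut sits centred between the fingers (nut column 282, finger gap 234–331), nothing touched. Closing on it.

>>> jog_arm:
  increments:
    - {"hand": 0.3, "delta_pos": [0, 0, 0], "turn": 0}
    - {"hand": 0.3, "delta_pos": [0, 0, 0], "turn": 0}
    - {"hand": 0.3, "delta_pos": [0, 0, 0], "turn": 0}
    - {"hand": 0.3, "delta_pos": [0, 0, 0], "turn": 0}
    - {"hand": 0.3, "delta_pos": [0, 0, 0], "turn": 0}
  grip_force: 60

```text
clock: 3.62
eef_pos: [0.5233, 0.1375, 0.1032]
tcp_rot: [0.987, 0.161, 0.001, -0.0]
ft_force: [-2.1, 0.4, 6.9]
grip_width: 0.0347
finger_force: 59.6
```

```bash
cat > p.py <<'E'
from station import arm
from h import *
s=arm.sense()
x=Ro.from_quat(s["tcp_rot"]).as_matrix()[:,0]
print("t%.2f"%s["clock"],"pos",s["eef_pos"].round(4),"yaw %.4f"%np.arctan2(x[1],x[0]),"F",s["ft_force"].round(1),"M",s["moment"].round(4),"w %.4f"%s["grip_width"],"ff %.0f"%s["finger_force"])
E
python3 p.py
```

```text
t3.62 pos [0.5233 0.1375 0.1032] yaw 0.3235 F [-2.1  0.4  6.9] M [0.245  0.5363 0.0466] w 0.0347 ff 60
```

>>> jog_arm:
  increments:
    - {"hand": 0.3, "delta_pos": [0, 0, 0], "turn": -0.06}
    - {"hand": 0.3, "delta_pos": [0, 0, 0], "turn": -0.12}
    - {"hand": 0.3, "delta_pos": [0, 0, 0], "turn": -0.18}
    - {"hand": 0.3, "delta_pos": [0, 0, 0], "turn": -0.24}
    - {"hand": 0.3, "delta_pos": [0, 0, 0], "turn": -0.3}

```text
clock: 4.03
eef_pos: [0.5232, 0.1375, 0.1032]
tcp_rot: [0.951, 0.308, 0.001, -0.0]
ft_force: [-3.1, 1.4, 6.5]
grip_width: 0.0345
finger_force: 59.5
```

```bash
python3 p.py
```

```text
t4.03 pos [0.5232 0.1375 0.1032] yaw 0.6260 F [-3.1  1.4  6.5] M [ 0.34    0.551  -0.1079] w 0.0345 ff 59
```

>>> jog_arm:
  increments:
    - {"hand": 0.3, "delta_pos": [0, 0, 0], "turn": -0.06}
    - {"hand": 0.3, "delta_pos": [0, 0, 0], "turn": -0.12}
    - {"hand": 0.3, "delta_pos": [0, 0, 0], "turn": -0.18}
    - {"hand": 0.3, "delta_pos": [0, 0, 0], "turn": -0.24}
    - {"hand": 0.3, "delta_pos": [0, 0, 0], "turn": -0.3}

```text
clock: 4.45
eef_pos: [0.5232, 0.1375, 0.1032]
tcp_rot: [0.895, 0.447, 0.001, -0.0]
ft_force: [-2.2, 1.4, 6.1]
grip_width: 0.0351
finger_force: 59.4
```

```bash
python3 p.py
```

```text
t4.45 pos [0.5232 0.1375 0.1032] yaw 0.9259 F [-2.2  1.4  6.1] M [ 0.3185  0.6472 -0.1496] w 0.0351 ff 59
```

>>> jog_arm:
  increments:
    - {"hand": 0.3, "delta_pos": [0, 0, 0], "turn": -0.05}
    - {"hand": 0.3, "delta_pos": [0, 0, 0], "turn": -0.1}
    - {"hand": 0.3, "delta_pos": [0, 0, 0], "turn": -0.1}
    - {"hand": 0.3, "delta_pos": [0, 0, 0], "turn": -0.1}

```text
clock: 4.78
eef_pos: [0.5232, 0.1375, 0.1032]
tcp_rot: [0.872, 0.49, 0.001, -0.0]
ft_force: [-2.4, 0.5, 7.7]
grip_width: 0.0348
finger_force: 60.4
```

```bash
python3 p.py
```

```text
t4.78 pos [0.5232 0.1375 0.1032] yaw 1.0238 F [-2.4  0.5  7.7] M [0.2682 0.696  0.0909] w 0.0348 ff 60
```

>>> jog_arm:
  increments:
    - {"hand": 0.6, "delta_pos": [0, 0, 0], "turn": 0}
    - {"hand": 0.6, "delta_pos": [0, 0, 0], "turn": 0}
    - {"hand": 0.6, "delta_pos": [0, 0, 0], "turn": 0}
    - {"hand": 0.6, "delta_pos": [0, 0, -1.4], "turn": 0}
    - {"hand": 0.6, "delta_pos": [0, 0, -2.8], "turn": 0}

```text
clock: 5.2
eef_pos: [0.5227, 0.1362, 0.1299]
tcp_rot: [0.872, 0.489, -0.001, -0.0]
ft_force: [1.0, -1.0, 0.6]
grip_width: 0.0513
finger_force: 0.0
```

>>> jog_arm:
  increments:
    - {"hand": 0.6, "delta_pos": [0, 0, 0], "turn": 0.12}
    - {"hand": 0.6, "delta_pos": [0, 0, 0], "turn": 0.24}
    - {"hand": 0.6, "delta_pos": [0, 0, 0], "turn": 0.36}
    - {"hand": 0.6, "delta_pos": [0, 0, 0], "turn": 0.48}
    - {"hand": 0.6, "delta_pos": [0, 0, 0], "turn": 0.6}

```text
clock: 5.62
eef_pos: [0.5233, 0.1364, 0.1303]
tcp_rot: [0.978, 0.207, 0.0, 0.0]
ft_force: [-1.7, -0.5, 0.5]
grip_width: 0.0507
finger_force: 0.0
```

>>> jog_arm:
  increments:
    - {"hand": 0.6, "delta_pos": [0, 0, 0], "turn": 0.12}
    - {"hand": 0.6, "delta_pos": [0, 0, 0], "turn": 0.17}
    - {"hand": 0.6, "delta_pos": [0, 0, 0], "turn": 0.17}
    - {"hand": 0.6, "delta_pos": [0, 0, 0], "turn": 0.17}

```text
clock: 5.95
eef_pos: [0.5232, 0.1366, 0.1303]
tcp_rot: [0.992, 0.127, -0.0, 0.0]
ft_force: [-0.1, 0.6, -0.1]
grip_width: 0.0512
finger_force: 0.0
```

```bash
python3 p.py
python3 - <<'E'
from station import arm,cams
from h import *
s=arm.sense();im=cams.read_camera("wrist")
c=cams.calibration("wrist");print(s["joint_positions"])
print(proj(c,[[.523,.1365,.16],s["eef_pos"]],s))
cv2.imwrite("pics/w3.png",cv2.resize(im[210:420,140:420],(800,600),interpolation=cv2.INTER_CUBIC)[:,:,::-1])
E
```

```text
t5.95 pos [0.5232 0.1366 0.1303] yaw 0.2550 F [-0.1  0.6 -0.1] M [-0.0324 -0.0418 -0.0609] w 0.0512 ff 0
[ 0.03893883  0.51661089 -0.51074573  1.85994178  0.3278767   0.84888211
 -1.95137794]
[[282.0144637  290.80763298]
 [281.9071101  258.07364905]]
```

View pics/w3.png

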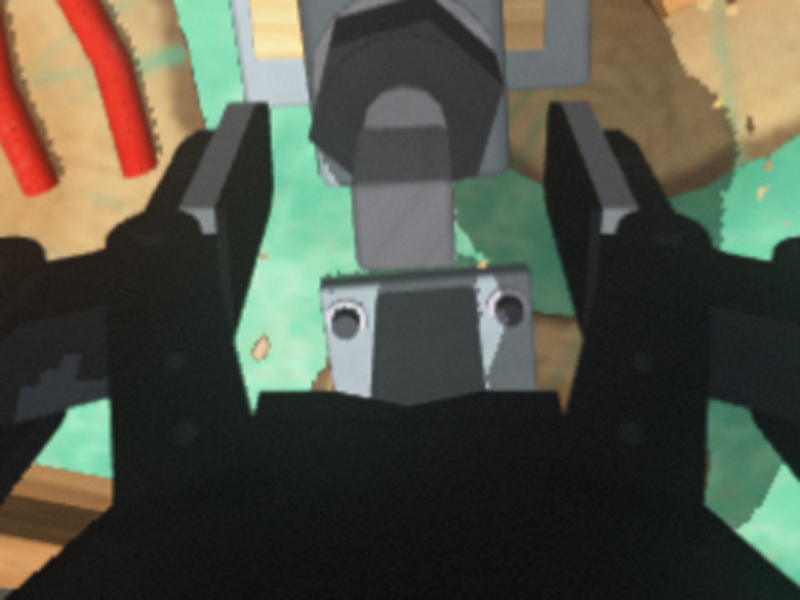

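The head is square to the tool and centred (crop x 404, finger gap 272–547), and the nut has visibly turned. Gripping the head and winding 0.4 rad, which is still below the 0.45 minimum.

>>> jog_arm:
  increments:
    - {"hand": 0.08, "delta_pos": [0, 0, 0], "turn": 0}
    - {"hand": 0.08, "delta_pos": [0, 0, 0], "turn": 0}
    - {"hand": 0.08, "delta_pos": [0, 0, 0], "turn": 0}
    - {"hand": 0.08, "delta_pos": [0, 0, 0], "turn": 0}
    - {"hand": 0.08, "delta_pos": [0, 0, 0], "turn": 0}

```text
clock: 6.42
eef_pos: [0.5231, 0.1372, 0.1305]
tcp_rot: [0.992, 0.126, 0.0, -0.0]
ft_force: [-2.5, 2.5, 1.6]
grip_width: 0.0149
finger_force: 58.6
```

>>> jog_arm:
  increments:
    - {"hand": 0.08, "delta_pos": [0, 0, 0], "turn": 0}
    - {"hand": 0.08, "delta_pos": [0, 0, 0], "turn": 0}

```text
clock: 6.58
eef_pos: [0.5231, 0.1372, 0.1305]
tcp_rot: [0.992, 0.126, 0.0, -0.0]
ft_force: [-2.0, 3.5, 2.5]
grip_width: 0.0152
finger_force: 58.8
```

```bash
python3 p.py
```

```text
t6.58 pos [0.5231 0.1372 0.1305] yaw 0.2533 F [-2.   3.5  2.5] M [ 0.6332  0.4244 -0.0586] w 0.0152 ff 59
```

>>> jog_arm:
  increments:
    - {"hand": 0.08, "delta_pos": [0, 0, 0], "turn": 0.02}
    - {"hand": 0.08, "delta_pos": [0, 0, 0], "turn": 0.04}
    - {"hand": 0.08, "delta_pos": [0, 0, 0], "turn": 0.06}
    - {"hand": 0.08, "delta_pos": [0, 0, 0], "turn": 0.08}
    - {"hand": 0.08, "delta_pos": [0, 0, 0], "turn": 0.1}

```text
clock: 7.0
eef_pos: [0.5231, 0.1372, 0.1304]
tcp_rot: [0.997, 0.075, 0.0, -0.0]
ft_force: [-2.7, 4.7, 4.1]
grip_width: 0.0153
finger_force: 59.4
```

```bash
python3 p.py
```

```text
t7.00 pos [0.5231 0.1372 0.1304] yaw 0.1511 F [-2.7  4.7  4.1] M [0.9283 0.5586 0.0879] w 0.0153 ff 59
```

>>> jog_arm:
  increments:
    - {"hand": 0.08, "delta_pos": [0, 0, 0], "turn": 0.02}
    - {"hand": 0.08, "delta_pos": [0, 0, 0], "turn": 0.04}
    - {"hand": 0.08, "delta_pos": [0, 0, 0], "turn": 0.06}
    - {"hand": 0.08, "delta_pos": [0, 0, 0], "turn": 0.08}
    - {"hand": 0.08, "delta_pos": [0, 0, 0], "turn": 0.1}

```text
clock: 7.42
eef_pos: [0.5231, 0.1372, 0.1304]
tcp_rot: [1.0, 0.026, 0.0, -0.0]
ft_force: [-2.0, 4.6, 2.8]
grip_width: 0.0151
finger_force: 59.4
```

```bash
python3 p.py
```

```text
t7.42 pos [0.5231 0.1372 0.1304] yaw 0.0512 F [-2.   4.6  2.8] M [0.9425 0.5723 0.0845] w 0.0151 ff 59
```

>>> jog_arm:
  increments:
    - {"hand": 0.08, "delta_pos": [0, 0, 0], "turn": 0.02}
    - {"hand": 0.08, "delta_pos": [0, 0, 0], "turn": 0.04}
    - {"hand": 0.08, "delta_pos": [0, 0, 0], "turn": 0.06}
    - {"hand": 0.08, "delta_pos": [0, 0, 0], "turn": 0.08}
    - {"hand": 0.08, "delta_pos": [0, 0, 0], "turn": 0.1}

```text
clock: 7.83
eef_pos: [0.5231, 0.1372, 0.1304]
tcp_rot: [1.0, -0.024, 0.0, -0.0]
ft_force: [-2.8, 4.5, 3.8]
grip_width: 0.015
finger_force: 59.4
```

```bash
python3 p.py
```

```text
t7.83 pos [0.5231 0.1372 0.1304] yaw -0.0488 F [-2.8  4.5  3.8] M [0.8967 0.536  0.0638] w 0.0150 ff 59
```

>>> jog_arm:
  increments:
    - {"hand": 0.08, "delta_pos": [0, 0, 0], "turn": 0.02}
    - {"hand": 0.08, "delta_pos": [0, 0, 0], "turn": 0.04}
    - {"hand": 0.08, "delta_pos": [0, 0, 0], "turn": 0.06}
    - {"hand": 0.08, "delta_pos": [0, 0, 0], "turn": 0.08}
    - {"hand": 0.08, "delta_pos": [0, 0, 0], "turn": 0.1}

```text
clock: 8.25
eef_pos: [0.5231, 0.1372, 0.1305]
tcp_rot: [0.997, -0.074, 0.0, -0.0]
ft_force: [-3.2, 3.9, 3.1]
grip_width: 0.0152
finger_force: 59.4
```

```bash
python3 p.py
```

```text
t8.25 pos [0.5231 0.1372 0.1305] yaw -0.1487 F [-3.2  3.9  3.1] M [0.8986 0.5504 0.0645] w 0.0152 ff 59
```

```bash
cat > q.py <<'E'
from station import arm,cams
from h import *
m=[]
for i in range(8):
    s=arm.sense(); m.append(s["moment"][2]); cams.read_camera("wrist")
x=Ro.from_quat(s["tcp_rot"]).as_matrix()[:,0]
print("t%.2f"%s["clock"],"yaw %.4f"%np.arctan2(x[1],x[0]),"Mz",np.round(m,3),"mean %.4f"%np.mean(m),"w %.4f"%s["grip_width"])
E
python3 q.py
```

```text
t8.60 yaw -0.1480 Mz [ 0.064  0.053 -0.01   0.014 -0.043 -0.026 -0.009 -0.019] mean 0.0030 w 0.0150
```

>>> jog_arm:
  increments:
    - {"hand": 0.08, "delta_pos": [0, 0, 0], "turn": 0.02}
    - {"hand": 0.08, "delta_pos": [0, 0, 0], "turn": 0.04}
    - {"hand": 0.08, "delta_pos": [0, 0, 0], "turn": 0.06}
    - {"hand": 0.08, "delta_pos": [0, 0, 0], "turn": 0.08}
    - {"hand": 0.08, "delta_pos": [0, 0, 0], "turn": 0.1}

```text
clock: 9.07
eef_pos: [0.5231, 0.1372, 0.1304]
tcp_rot: [0.992, -0.124, -0.0, -0.0]
ft_force: [-2.5, 4.7, 3.8]
grip_width: 0.0146
finger_force: 59.4
```

```bash
python3 q.py
```

```text
t9.42 yaw -0.2480 Mz [ 0.126  0.052  0.019  0.011 -0.049 -0.016  0.01   0.014] mean 0.0208 w 0.0152
```

```bash
sed -i 's/^print(.*/m=s["moment"];print("t%.2f"%s["clock"],"yaw %.4f"%np.arctan2(x[1],x[0]),"Mz %.4f"%m[2],"tau",s["joint_torque"][4:].round(4),"w %.4f"%s["grip_width"],"qv7 %.3f"%s["qvel"][6])/' p.py; python3 p.py
```

```text
t9.47 yaw -0.2480 Mz 0.0738 tau [1.347  0.0178 0.0147] w 0.0150 qv7 -0.001
```

>>> jog_arm:
  increments:
    - {"hand": 0.08, "delta_pos": [0, 0, 0], "turn": 0.02}
    - {"hand": 0.08, "delta_pos": [0, 0, 0], "turn": 0.04}

```text
clock: 9.63
eef_pos: [0.5231, 0.1372, 0.1304]
tcp_rot: [0.99, -0.144, -0.0, -0.0]
ft_force: [-2.4, 4.0, 4.0]
grip_width: 0.0151
finger_force: 59.4
```

```bash
python3 p.py
```

```text
t9.63 yaw -0.2887 Mz 0.1423 tau [1.345  0.0172 0.2855] w 0.0151 qv7 -0.198
```

>>> jog_arm:
  increments:
    - {"hand": 0.08, "delta_pos": [0, 0, 0], "turn": 0.02}

```text
clock: 9.72
eef_pos: [0.5231, 0.1372, 0.1304]
tcp_rot: [0.988, -0.154, -0.0, -0.0]
ft_force: [-2.7, 5.1, 4.1]
grip_width: 0.0153
finger_force: 59.4
```

```bash
python3 p.py
```

```text
t9.72 yaw -0.3087 Mz 0.1054 tau [1.3297 0.0121 0.2337] w 0.0153 qv7 -0.196
```

>>> jog_arm:
  increments:
    - {"hand": 0.08, "delta_pos": [0, 0, 0], "turn": 0.02}

```text
clock: 9.8
eef_pos: [0.5231, 0.1372, 0.1304]
tcp_rot: [0.987, -0.164, -0.0, -0.0]
ft_force: [-2.0, 5.4, 3.8]
grip_width: 0.0152
finger_force: 59.4
```

```bash
python3 p.py
```

```text
t9.80 yaw -0.3287 Mz 0.0845 tau [1.3246 0.0074 0.2288] w 0.0152 qv7 -0.194
```

>>> jog_arm:
  increments:
    - {"hand": 0.08, "delta_pos": [0, 0, 0], "turn": 0.02}

```text
clock: 9.88
eef_pos: [0.5231, 0.1372, 0.1304]
tcp_rot: [0.985, -0.173, -0.0, -0.0]
ft_force: [-2.9, 4.5, 4.7]
grip_width: 0.0151
finger_force: 59.4
```

```bash
python3 p.py
```

```text
t9.88 yaw -0.3487 Mz 0.0851 tau [1.3231 0.003  0.2285] w 0.0151 qv7 -0.193
```

>>> jog_arm:
  increments:
    - {"hand": 0.08, "delta_pos": [0, 0, 0], "turn": 0.02}
    - {"hand": 0.08, "delta_pos": [0, 0, 0], "turn": 0.04}

```text
clock: 10.05
eef_pos: [0.5231, 0.1372, 0.1304]
tcp_rot: [0.981, -0.193, -0.0, -0.0]
ft_force: [-3.3, 5.2, 2.9]
grip_width: 0.0152
finger_force: 59.4
```

```bash
python3 p.py
```

```text
t10.05 yaw -0.3887 Mz 0.0649 tau [ 1.3221 -0.0053  0.2285] w 0.0152 qv7 -0.195
```

>>> jog_arm:
  increments:
    - {"hand": 0.08, "delta_pos": [0, 0, 0], "turn": 0.02}
    - {"hand": 0.08, "delta_pos": [0, 0, 0], "turn": 0.04}

```text
clock: 10.22
eef_pos: [0.5231, 0.1372, 0.1305]
tcp_rot: [0.977, -0.213, -0.0, -0.0]
ft_force: [-2.0, 4.7, 2.9]
grip_width: 0.0145
finger_force: 59.4
```

```bash
python3 p.py
```

```text
t10.22 yaw -0.4287 Mz 0.0654 tau [ 1.3166 -0.0128  0.2204] w 0.0145 qv7 -0.194
```

>>> jog_arm:
  increments:
    - {"hand": 0.08, "delta_pos": [0, 0, 0], "turn": 0.02}
    - {"hand": 0.08, "delta_pos": [0, 0, 0], "turn": 0.04}

```text
clock: 10.38
eef_pos: [0.5231, 0.1372, 0.1305]
tcp_rot: [0.973, -0.232, -0.0, -0.0]
ft_force: [-2.6, 5.2, 3.2]
grip_width: 0.0149
finger_force: 59.4
```

```bash
python3 p.py
```

```text
t10.38 yaw -0.4687 Mz 0.1188 tau [ 1.3079 -0.0204  0.2103] w 0.0149 qv7 -0.193
```

>>> jog_arm:
  increments:
    - {"hand": 0.08, "delta_pos": [0, 0, 0], "turn": 0.02}
    - {"hand": 0.08, "delta_pos": [0, 0, 0], "turn": 0.04}

```text
clock: 10.55
eef_pos: [0.5231, 0.1372, 0.1304]
tcp_rot: [0.968, -0.252, -0.0, -0.0]
ft_force: [-2.7, 4.1, 2.9]
grip_width: 0.0151
finger_force: 59.4
```

```bash
python3 p.py
```

```text
t10.55 yaw -0.5087 Mz 0.1081 tau [ 1.299  -0.0283  0.1992] w 0.0151 qv7 -0.194
```

>>> jog_arm:
  increments:
    - {"hand": 0.08, "delta_pos": [0, 0, 0], "turn": 0.02}
    - {"hand": 0.08, "delta_pos": [0, 0, 0], "turn": 0.04}

```text
clock: 10.72
eef_pos: [0.5231, 0.1372, 0.1305]
tcp_rot: [0.963, -0.271, -0.0, -0.0]
ft_force: [-2.3, 5.2, 3.0]
grip_width: 0.0149
finger_force: 59.5
```

```bash
python3 p.py
```

```text
t10.72 yaw -0.5486 Mz 0.1143 tau [ 1.2897 -0.0363  0.1884] w 0.0149 qv7 -0.193
```

>>> jog_arm:
  increments:
    - {"hand": 0.08, "delta_pos": [0, 0, 0], "turn": 0.02}
    - {"hand": 0.08, "delta_pos": [0, 0, 0], "turn": 0.04}

```text
clock: 10.88
eef_pos: [0.5231, 0.1373, 0.1304]
tcp_rot: [0.957, -0.29, -0.0, -0.0]
ft_force: [-2.2, 5.3, 3.3]
grip_width: 0.0152
finger_force: 59.5
```

```bash
python3 p.py
```

```text
t10.88 yaw -0.5885 Mz 0.1502 tau [ 1.2805 -0.0443  0.1777] w 0.0152 qv7 -0.194
```

The joint-7 torque shows touch near yaw -0.40: a 0.27 N m/rad slope since then, which puts the foot at about 13 N. I'll back off slightly, release, rise a little and turn to the nut flats.

>>> jog_arm:
  increments:
    - {"hand": 0.08, "delta_pos": [0, 0, 0], "turn": -0.02}
    - {"hand": 0.08, "delta_pos": [0, 0, 0], "turn": -0.04}

```text
clock: 11.05
eef_pos: [0.5231, 0.1373, 0.1304]
tcp_rot: [0.963, -0.27, -0.0, -0.0]
ft_force: [-2.0, 4.9, 3.9]
grip_width: 0.0152
finger_force: 58.9
```

```bash
python3 p.py
```

```text
t11.05 yaw -0.5461 Mz -0.0705 tau [ 1.3271 -0.0554 -0.3955] w 0.0152 qv7 0.201
```

>>> jog_arm:
  increments:
    - {"hand": 0.6, "delta_pos": [0, 0, 0], "turn": 0}
    - {"hand": 0.6, "delta_pos": [0, 0, 0], "turn": 0}
    - {"hand": 0.6, "delta_pos": [0, 0, 0], "turn": 0}
    - {"hand": 0.6, "delta_pos": [0, 0, 0], "turn": 0}
    - {"hand": 0.6, "delta_pos": [0, 0, 0], "turn": -0.1}

```text
clock: 11.47
eef_pos: [0.5233, 0.1361, 0.1302]
tcp_rot: [0.975, -0.223, 0.0, 0.0]
ft_force: [0.4, 0.1, -0.2]
grip_width: 0.0512
finger_force: 0.0
```

```bash
python3 p.py; python3 -c "
from station import arm
s=arm.sense();print(s['joint_positions'],s['eef_pos'])"
```

```text
t11.47 yaw -0.4494 Mz 0.0802 tau [-0.595  -0.1045 -3.04  ] w 0.0512 qv7 1.091
[-0.0908314   0.49213304 -0.31052772  1.86167062  0.19999468  0.81817156
 -2.52432416] [0.523333   0.13610134 0.13019265]
```

>>> jog_arm:
  increments:
    - {"hand": 0.6, "delta_pos": [0, 0, 0], "turn": -0.12}
    - {"hand": 0.6, "delta_pos": [0, 0, 0], "turn": -0.24}
    - {"hand": 0.6, "delta_pos": [0, 0, 0], "turn": -0.36}
    - {"hand": 0.6, "delta_pos": [0, 0, 0], "turn": -0.48}
    - {"hand": 0.6, "delta_pos": [0, 0, 0], "turn": -0.6}

```text
clock: 11.88
eef_pos: [0.5234, 0.1361, 0.1302]
tcp_rot: [0.997, 0.079, 0.0, 0.0]
ft_force: [-0.4, -1.2, -0.6]
grip_width: 0.0512
finger_force: 0.0
```

>>> jog_arm:
  increments:
    - {"hand": 0.6, "delta_pos": [0, 0, 0], "turn": -0.12}
    - {"hand": 0.6, "delta_pos": [0, 0, 0], "turn": -0.24}
    - {"hand": 0.6, "delta_pos": [0, 0, 0], "turn": -0.36}
    - {"hand": 0.6, "delta_pos": [0, 0, 0], "turn": -0.48}
    - {"hand": 0.6, "delta_pos": [0, 0, 0], "turn": -0.6}

```text
clock: 12.3
eef_pos: [0.5234, 0.136, 0.1302]
tcp_rot: [0.929, 0.37, -0.0, 0.0]
ft_force: [0.6, -0.0, 0.2]
grip_width: 0.051
finger_force: 0.0
```

>>> jog_arm:
  increments:
    - {"hand": 0.6, "delta_pos": [0, 0, 0], "turn": -0.12}
    - {"hand": 0.6, "delta_pos": [0, 0, 0], "turn": -0.24}
    - {"hand": 0.6, "delta_pos": [0, 0, 0], "turn": -0.27}
    - {"hand": 0.6, "delta_pos": [0, 0, 0], "turn": -0.27}
    - {"hand": 0.6, "delta_pos": [0, 0, 0], "turn": -0.27}

```text
clock: 12.72
eef_pos: [0.5233, 0.1363, 0.1302]
tcp_rot: [0.873, 0.488, -0.0, -0.0]
ft_force: [0.4, 0.4, 0.6]
grip_width: 0.0513
finger_force: 0.0
```

```bash
python3 p.py;python3 - <<'E'
from station import arm,cams
from h import *
s=arm.sense();im=cams.read_camera("wrist")
print(s["joint_positions"],s["eef_pos"])
cv2.imwrite("pics/w4.png",cv2.resize(im[210:420,140:420],(800,600),interpolation=cv2.INTER_CUBIC)[:,:,::-1])
E
```

```text
t12.72 yaw 1.0187 Mz -0.0282 tau [0.0618 0.0231 0.181 ] w 0.0513 qv7 0.002
[ 0.17248705  0.56120584 -0.727858    1.85831909  0.46862333  0.90083294
 -1.33054093] [0.52326843 0.13632567 0.13017158]
```

View pics/w4.png

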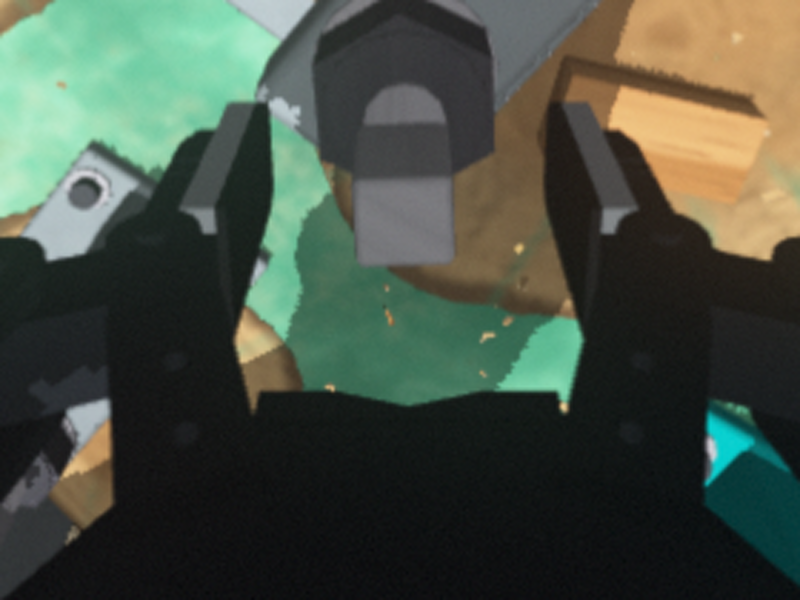

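The nut flats are square to the fingers and centred (nut at crop x 313–494, gap 272–547). Lowering and gripping.

>>> jog_arm:
  increments:
    - {"hand": 0.6, "delta_pos": [0, 0, 1], "turn": 0}
    - {"hand": 0.6, "delta_pos": [0, 0, 2], "turn": 0}
    - {"hand": 0.6, "delta_pos": [0, 0, 2.7], "turn": 0}
    - {"hand": 0.6, "delta_pos": [0, 0, 2.7], "turn": 0}
    - {"hand": 0.6, "delta_pos": [0, 0, 2.7], "turn": 0}

```text
clock: 13.18
eef_pos: [0.5227, 0.1366, 0.1025]
tcp_rot: [0.872, 0.489, -0.001, -0.0]
ft_force: [0.5, -0.6, -0.2]
grip_width: 0.0513
finger_force: 0.0
```

>>> jog_arm:
  increments:
    - {"hand": 0.3, "delta_pos": [0, 0, 0], "turn": 0}
    - {"hand": 0.3, "delta_pos": [0, 0, 0], "turn": 0}
    - {"hand": 0.3, "delta_pos": [0, 0, 0], "turn": 0}
    - {"hand": 0.3, "delta_pos": [0, 0, 0], "turn": 0}
    - {"hand": 0.3, "delta_pos": [0, 0, 0], "turn": 0}
  grip_force: 60

```text
clock: 13.6
eef_pos: [0.523, 0.1371, 0.1038]
tcp_rot: [0.872, 0.489, 0.0, -0.0]
ft_force: [-4.2, 1.2, 5.9]
grip_width: 0.035
finger_force: 60.6
```

```bash
python3 p.py
```

```text
t13.60 yaw 1.0230 Mz -0.0479 tau [ 0.9549 -0.6604  0.0198] w 0.0350 qv7 0.002
```

>>> jog_arm:
  increments:
    - {"hand": 0.3, "delta_pos": [0, 0, 0], "turn": 0.02}
    - {"hand": 0.3, "delta_pos": [0, 0, 0], "turn": 0.04}
    - {"hand": 0.3, "delta_pos": [0, 0, 0], "turn": 0.06}
    - {"hand": 0.3, "delta_pos": [0, 0, 0], "turn": 0.08}
    - {"hand": 0.3, "delta_pos": [0, 0, 0], "turn": 0.1}

```text
clock: 14.02
eef_pos: [0.523, 0.1371, 0.1037]
tcp_rot: [0.896, 0.445, 0.0, -0.0]
ft_force: [-3.5, 0.7, 5.7]
grip_width: 0.0347
finger_force: 61.2
```

```bash
python3 p.py
```

```text
t14.02 yaw 0.9225 Mz 0.1245 tau [ 0.916  -0.6771  0.1829] w 0.0347 qv7 -0.190
```

>>> jog_arm:
  increments:
    - {"hand": 0.3, "delta_pos": [0, 0, 0], "turn": 0.02}
    - {"hand": 0.3, "delta_pos": [0, 0, 0], "turn": 0.04}
    - {"hand": 0.3, "delta_pos": [0, 0, 0], "turn": 0.06}
    - {"hand": 0.3, "delta_pos": [0, 0, 0], "turn": 0.08}
    - {"hand": 0.3, "delta_pos": [0, 0, 0], "turn": 0.1}

```text
clock: 14.43
eef_pos: [0.5229, 0.1371, 0.1038]
tcp_rot: [0.917, 0.4, 0.0, -0.0]
ft_force: [-4.3, 1.3, 6.0]
grip_width: 0.0347
finger_force: 61.2
```

```bash
python3 p.py
```

```text
t14.43 yaw 0.8225 Mz 0.0600 tau [ 0.92   -0.698   0.1823] w 0.0347 qv7 -0.192
```

>>> jog_arm:
  increments:
    - {"hand": 0.3, "delta_pos": [0, 0, 0], "turn": 0.02}
    - {"hand": 0.3, "delta_pos": [0, 0, 0], "turn": 0.04}
    - {"hand": 0.3, "delta_pos": [0, 0, 0], "turn": 0.06}
    - {"hand": 0.3, "delta_pos": [0, 0, 0], "turn": 0.08}
    - {"hand": 0.3, "delta_pos": [0, 0, 0], "turn": 0.1}

```text
clock: 14.85
eef_pos: [0.5229, 0.1371, 0.1037]
tcp_rot: [0.935, 0.353, 0.0, -0.0]
ft_force: [-4.1, 1.1, 5.6]
grip_width: 0.0348
finger_force: 61.2
```

```bash
python3 p.py
```

```text
t14.85 yaw 0.7226 Mz 0.1876 tau [ 0.9123 -0.7173  0.1674] w 0.0348 qv7 -0.191
```

>>> jog_arm:
  increments:
    - {"hand": 0.3, "delta_pos": [0, 0, 0], "turn": 0.02}
    - {"hand": 0.3, "delta_pos": [0, 0, 0], "turn": 0.04}
    - {"hand": 0.3, "delta_pos": [0, 0, 0], "turn": 0.06}
    - {"hand": 0.3, "delta_pos": [0, 0, 0], "turn": 0.08}
    - {"hand": 0.3, "delta_pos": [0, 0, 0], "turn": 0.1}

```text
clock: 15.27
eef_pos: [0.5229, 0.1372, 0.1038]
tcp_rot: [0.952, 0.306, 0.0, -0.0]
ft_force: [-4.1, 0.7, 5.1]
grip_width: 0.0348
finger_force: 61.2
```

```bash
python3 p.py
```

```text
t15.27 yaw 0.6227 Mz 0.1168 tau [ 0.9013 -0.7343  0.1503] w 0.0348 qv7 -0.189
```

>>> jog_arm:
  increments:
    - {"hand": 0.3, "delta_pos": [0, 0, 0], "turn": 0.02}
    - {"hand": 0.3, "delta_pos": [0, 0, 0], "turn": 0.04}
    - {"hand": 0.3, "delta_pos": [0, 0, 0], "turn": 0.06}
    - {"hand": 0.3, "delta_pos": [0, 0, 0], "turn": 0.08}
    - {"hand": 0.3, "delta_pos": [0, 0, 0], "turn": 0.1}

```text
clock: 15.68
eef_pos: [0.5228, 0.1372, 0.1037]
tcp_rot: [0.966, 0.258, 0.0, -0.0]
ft_force: [-3.8, 1.0, 5.7]
grip_width: 0.0348
finger_force: 61.3
```

```bash
python3 p.py
```

```text
t15.68 yaw 0.5228 Mz 0.2029 tau [ 0.8884 -0.749   0.1323] w 0.0348 qv7 -0.188
```

>>> jog_arm:
  increments:
    - {"hand": 0.3, "delta_pos": [0, 0, 0], "turn": 0.02}
    - {"hand": 0.3, "delta_pos": [0, 0, 0], "turn": 0.04}
    - {"hand": 0.3, "delta_pos": [0, 0, 0], "turn": 0.06}
    - {"hand": 0.3, "delta_pos": [0, 0, 0], "turn": 0.08}
    - {"hand": 0.3, "delta_pos": [0, 0, 0], "turn": 0.1}

```text
clock: 16.1
eef_pos: [0.5228, 0.1372, 0.1038]
tcp_rot: [0.978, 0.21, 0.0, -0.0]
ft_force: [-3.6, 1.6, 5.5]
grip_width: 0.0349
finger_force: 61.3
```

```bash
python3 p.py
```

```text
t16.10 yaw 0.4229 Mz 0.1912 tau [ 0.874  -0.7615  0.1138] w 0.0349 qv7 -0.188
```

>>> jog_arm:
  increments:
    - {"hand": 0.3, "delta_pos": [0, 0, 0], "turn": 0.02}
    - {"hand": 0.3, "delta_pos": [0, 0, 0], "turn": 0.04}
    - {"hand": 0.3, "delta_pos": [0, 0, 0], "turn": 0.06}
    - {"hand": 0.3, "delta_pos": [0, 0, 0], "turn": 0.07}

```text
clock: 16.43
eef_pos: [0.5228, 0.1373, 0.1037]
tcp_rot: [0.984, 0.176, -0.0, -0.0]
ft_force: [-4.5, 1.5, 5.6]
grip_width: 0.0351
finger_force: 61.4
```

```bash
python3 p.py
```

```text
t16.43 yaw 0.3529 Mz 0.2166 tau [ 0.7908 -0.7843 -0.1936] w 0.0351 qv7 -0.084
```

>>> jog_arm:
  increments:
    - {"hand": 0.3, "delta_pos": [0, 0, 0], "turn": 0}
    - {"hand": 0.6, "delta_pos": [0, 0, 0], "turn": 0}
    - {"hand": 0.6, "delta_pos": [0, 0, 0], "turn": 0}
    - {"hand": 0.6, "delta_pos": [0, 0, 0], "turn": 0}
    - {"hand": 0.6, "delta_pos": [0, 0, -1.5], "turn": 0}

```text
clock: 16.85
eef_pos: [0.5223, 0.1356, 0.1163]
tcp_rot: [0.985, 0.175, -0.002, 0.0]
ft_force: [-0.1, 0.5, -0.4]
grip_width: 0.0517
finger_force: 0.0
```

>>> jog_arm:
  increments:
    - {"hand": 0.6, "delta_pos": [0, 0, -3], "turn": 0}
    - {"hand": 0.6, "delta_pos": [0, 0, -6], "turn": 0}
    - {"hand": 0.6, "delta_pos": [0, 0, -9], "turn": 0}
    - {"hand": 0.6, "delta_pos": [0, 0, -12], "turn": 0}
    - {"hand": 0.6, "delta_pos": [0, 0, -14], "turn": 0}

```text
clock: 17.27
eef_pos: [0.5241, 0.1368, 0.2613]
tcp_rot: [0.985, 0.175, 0.002, -0.0]
ft_force: [0.7, -0.1, -0.3]
grip_width: 0.0508
finger_force: 0.0
```

>>> jog_arm:
  increments:
    - {"hand": 0.6, "delta_pos": [0, 0, 0], "turn": 0}
    - {"hand": 0.6, "delta_pos": [0, 0, 0], "turn": 0}
    - {"hand": 0.6, "delta_pos": [0, 0, 0], "turn": 0}

```text
clock: 17.52
eef_pos: [0.5231, 0.1361, 0.2576]
tcp_rot: [0.985, 0.175, -0.0, 0.0]
ft_force: [-0.3, 0.3, -0.4]
grip_width: 0.0511
finger_force: 0.0
```

```bash
python3 p.py;python3 - <<'E'
from station import arm,cams
from h import *
im=cams.read_camera("wrist")
cv2.imwrite("pics/w5.png",cv2.resize(im[120:270,179:379],(800,600),interpolation=cv2.INTER_CUBIC)[:,:,::-1])
E
```

```text
t17.52 yaw 0.3523 Mz -0.0002 tau [-0.0075  0.0057  0.0089] w 0.0511 qv7 0.002
```

View pics/w5.png

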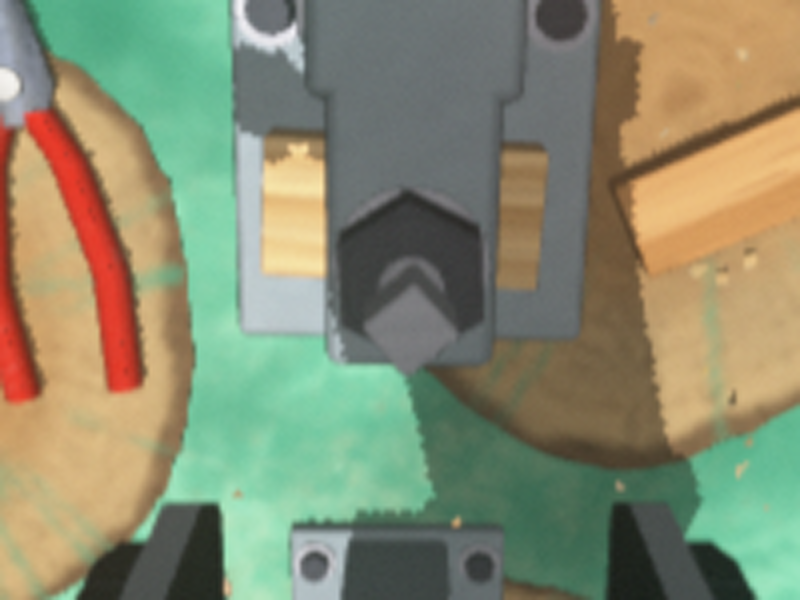

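The nut (crop centre 410,260) is back at about its starting angle. The head (411,328) stands where it was set, and the wood, pliers and offcut are undisturbed. The hand is clear.

```bash
python3 -c "
from station import arm
print(arm.finish_job())"
```

```text
the job is handed in; nothing more can be done
None
```

I set the depth stop and handed the job in at about 17.6 s. By joint-torque readings the foot bears on the wood at about 10 N and the lock nut is back near its starting angle, about 0.45 rad past bite. No verdict was returned.

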